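Load a trial shelf and shim it snug

TASK

Hang the steel saddle weight over the bar of the small sprung trial shelf and let go of it, so that the shelf settles under load. Then take the taper shim by its upright wooden grip and, with its blade lying flat on the ledge, slide it straight into the middle of the gap under the shelf until it drags snugly between ledge and shelf, without forcing it. Finish while still holding the shim there by its grip, and leave everything else on the bench as it stands.

Things in the scene. Friction and masses are not known exactly. Their poses are not given: they have to be found in the camera images.
- stand: Dark steel stand of the trial shelf, fixed to the bench. Origin on the bench under the middle of the shelf; x points into the gap (the way the shim is pushed), y runs along the bar, z up. Base plate 10 mm thick, from x = -185 to +105 mm, 170 mm wide (y); two posts 100 mm tall behind the shelf at x = 77 to 99 mm.
- ledge: Aluminium slab fixed on the stand, the lower plate of the gap: 230 (x) x 110 (y) x 16 mm, axes as the stand's; origin at the centre of its underside. Its flat top, 16 mm above the origin, lies 28.5 to 31.5 mm above the bench and sticks out 120 mm in front of the shelf: the shim slides on it.
- shelf: Dark steel plate, 120 (x) x 170 (y) x 12 mm, the gap's upper plate; origin at the centre of its underside, axes as the stand's. Moves only up and down, on springs of 2.5 N per mm; underside 40 mm above the bench unloaded, 2 to 3 mm lower with the saddle on (gap then 5.5 to 9.8 mm). Uprights at y = +/-72 mm carry the bar.
- mouth (a point): Middle of the lower front edge of the shelf plate, where the blade goes in; axes as the stand's, +x into the gap. Sliding free on the ledge the shim resists with under 3 N; once wedged its drag grows by some 3 to 6 N per 10 mm, and a push of about 6 to 14 N is snug.
- bar_mid (a point): Centre of the round steel bar above the shelf: 12 mm diameter, 144 mm long along the stand's y, 30 mm behind the shelf's middle (stand +x), 80 mm above the plate's top and about 132 mm above the bench.
- saddle: Steel saddle weight, about 0.6 kg: two upright cheeks under a 90-degree tent roof, ridge along own y, open below and at the ends (y); 50 (y) x 46 (x) x 122 mm tall, 30 mm between the cheeks. Wooden fin on the ridge: 14 (x) x 36 mm (y), 76 to 122 mm above the origin. Origin: centre of its underside. Starts standing on the bench; its y goes along the bar.
- saddle_seat (a point): Point 65 mm above the saddle's origin, under its roof: lies on the bar's centre line when the saddle hangs on the bar.
- shim: Taper shim, 0.16 kg. Origin: centre of the underside of its upright wooden grip (24 (x) x 14 (y) x 66 mm tall). Aluminium blade 40 mm wide (y), flat underside, from x = 12 mm (14.4 mm thick) to the tip at x = 107 mm (2.5 mm thick), taper 1 in 8; a 2 mm foot 40 mm wide runs under the grip. Starts lying flat on the bench.
- shim_tip (a point): Middle of the thin end of the shim's blade, at the underside.
- pot: Bystander: terracotta pot, 70 mm across, 75 mm tall; origin at the centre of its underside; leave it alone.
- vase: Bystander: white ceramic vase, 72 mm across, 125 mm tall; origin at the centre of its underside; leave it alone.
- tealight: Bystander: amber glass tealight holder, a cylinder 60 mm across, 55 mm tall; origin at the centre of its underside; leave it alone.
- level: Bystander: aluminium spirit level, 200 x 22 x 45 mm; origin at the centre of its underside; leave it alone.
- driver: Bystander: screwdriver lying down; origin at the centre of its underside; leave it alone.
- carton: Bystander: small cardboard carton, 70 x 50 x 35 mm; origin at the centre of its underside; leave it alone.
- block: Bystander: offcut of light wood, 60 x 35 x 20 mm; origin at the centre of its underside; leave it alone.
There are look-alikes about, which are no part of the job. Leave any blue, purple or red look-alike of the shim alone.

How it is judged:
By the outcome, as a careful person would: the job done as asked, in the order asked, and still so for the second after the job is handed in, while the arm keeps its last pose, push and grip.
It also fails if it takes over 64 s, if anything falls off the work surface, if the arm or the gripper's body presses on something with over 40 N, if the wrist force passes 120 N, or if a joint passes its speed limit or range.

ROBOT

A 7-joint arm with a two-finger parallel gripper is mounted at the origin on the work surface. World frame = base frame: x ahead of the robot, y to its left, z up, the work surface at z = 0. Lengths are in m, angles in rad, forces in N, time in s.
With the tool pointing down it reaches from about 0.425 to 0.825 m from the base axis. Payload 3.6 kg.
Tool frame: the origin (TCP) lies where the fingers leave the gripper's body, on its centre line; the fingertips stand 73 mm ahead of it and the grasp point (between the pads) lies 54 mm ahead of it; z points along the fingers, y is the line along which they close (so a half turn about z gives the same grasp; the last joint's range is limited). The gripper opens to 85 mm and grips with 20 to 120 N. Pads are 22 mm wide; open, the fingers measure 114 mm over their backs; the gripper's body (76 mm by 85 mm) begins 54 mm behind the grasp point. The pads swing forward as they close: fully open they stand 13 mm farther back than shut.
Start: joints at [-1.345, 0.615, -0.013, 1.423, 0.008, 1.103, -0.04], TCP at [0.162, 0.629, 0.304] pointing down, gripper open.
Joint ranges: [-3.12, 3.12], [-0.3, 2.06], [-1.34, 1.32], [0.26, 2.42], [-1.36, 4.5], [0.01, 1.98], [-2.84, 2.84]. Speed limits (rad/s): [2.79, 2.79, 3.14, 3.14, 3.14, 3.14, 3.14].

INTERFACE

Orientations are given as a unit quaternion [x, y, z, w].
In Python, from station import arm, snapshot, camera_info, ticket gives the robot as it stands. Calls block until the motion is done:
- arm.movep(position, orientation): joint-space move of the TCP to a pose.
- arm.line_to(position, velocity=0.15, ori=None): straight line of the TCP; ori=None keeps the orientation; velocity is the mean speed in m/s.
- arm.move_j(angles): joint-space move.
- arm.move_gripper(opening, effort=None): opening from 0.0 (shut) to 1.0 (fully open); effort is the grip in N (None keeps the last); returns when the fingers have stopped.
- arm.pause(seconds).
- arm.ik(position, orientation): joint angles nearest the present ones, or None.
- snapshot(name): name is "side" or "top"; returns the picture (400x640x3 uint8, blue, green, red); there is no depth.
- camera_info(name): a dict with "fx", "fy", "cx", "cy" (pixels), "R" (3x3) and "t" (3): a world point X has camera coordinates R X + t. Camera axes: x right, y down, z forward; pixel columns grow to the right and rows downward; lengths in m; the calibration is good to about 2 mm. A picture is of the moment at which its call begins. camera_info takes no time and is no camera call.
A pose or a line that the arm cannot do raises arm.MotionError and nothing moves.
- ticket.finish_job(): hands the job in; it is judged then, once.
Readings, each from a call of its own:
- arm.read_time(): time.
- arm.read_joint_positions(): joint angles.
- arm.read_dq(): joint speeds.
- arm.read_effort(): joint torques, N m.
- arm.read_tool_pos(): TCP position.
- arm.read_eef_rot(): TCP orientation.
- arm.read_ft_force(): force on the tool from outside, world axes, zero at the start.
- arm.read_wrist_torque(): the same for the moment, N m.
- arm.read_opening(): opening from 0.0 (shut) to 1.0 (fully open).
- arm.read_finger_force(): force on a finger pad.
Only numpy, scipy, OpenCV 4.12 (cv2) and the standard library are available. Lean on these libraries where they do the work, as an engineer would, in place of code of your own. Each camera call takes 0.05 s, during which the arm holds its last target. There are 200 camera calls.

## Working session

There is one attempt and no reset: what is moved stays moved. The work goes in short steps, each a Python script; the robot and the scene stay as the last script left them, time stands still between calls to the robot, and variables do not carry over. Pictures are saved under pics/ and viewed, at most 10 in all, crops included, and the job is handed in when it is done.

```bash
mkdir -p pics; ls; python3 - <<'E'
from station import arm,snapshot,camera_info
import cv2,numpy as np
for n in("side","top"):
    cv2.imwrite(f"pics/{n}0.png",snapshot(n)); c=camera_info(n)
    print(n,c["fx"],c["fy"],c["cx"],c["cy"],np.round(c["R"],3).tolist(),np.round(c["t"],3), np.round(-np.array(c["R"]).T@c["t"],3))
print(arm.read_time(),arm.read_eef_rot(),arm.read_opening())
E
```

```text
pics
side 472.0478404944735 472.0478404944735 314.9488566851516 201.77686579824956 [[0.796, -0.605, 0.02], [-0.419, -0.574, -0.704], [0.437, 0.551, -0.71]] [-0.435  0.311  1.087] [ 0.001 -0.684  1.   ]
top 479.01618423064303 479.01618423064303 318.5232265003144 202.48786886111066 [[-0.022, -1.0, 0.011], [-0.991, 0.02, -0.132], [0.132, -0.013, -0.991]] [-0.004  0.555  1.699] [0.326 0.007 1.757]
0.1 [ 1.25515360e-01  9.92090979e-01 -1.16769874e-03 -1.39379464e-04] 0.9970646342927331
```

View pics/side0.png

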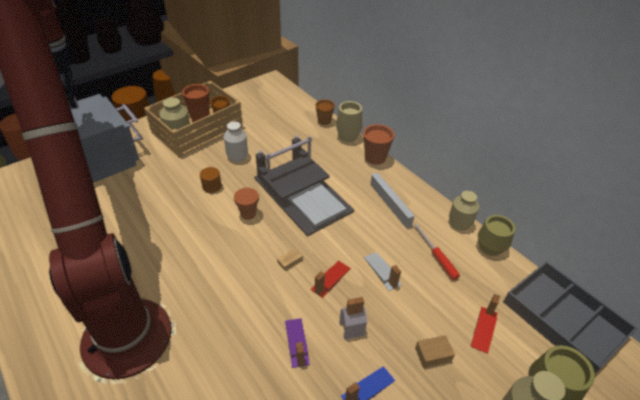

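View pics/top0.png

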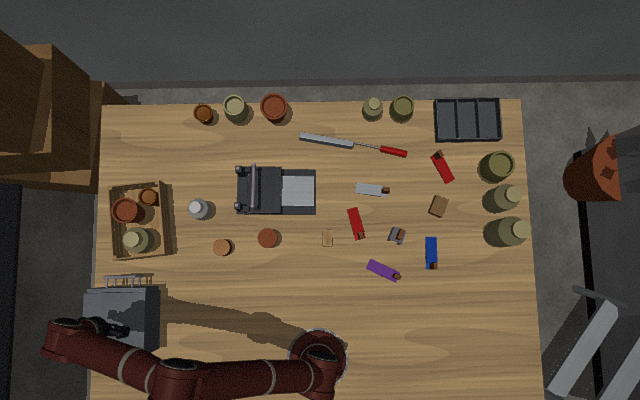

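The top view shows the stand at (275,190), with the shelf on the left and the ledge on the right. The silver shim is at (372,189) with its grip at (386,190), and the saddle is at (397,235). In the side view the bar is near (290,148), the shim at (380,268) and the saddle at (354,317). I'll zoom in on these for precise edges.

```bash
python3 - <<'E'
import cv2,numpy as np
t=cv2.imread("pics/top0.png");s=cv2.imread("pics/side0.png")
def crop(im,x0,y0,w,h,k,name):
    c=cv2.resize(im[y0:y0+h,x0:x0+w],None,fx=k,fy=k,interpolation=cv2.INTER_CUBIC)
    c=cv2.convertScaleAbs(c,alpha=1.5)
    for x in range(x0-x0%10+10,x0+w,10): cv2.putText(c,str(x),((x-x0)*k-10,8),0,.3,(0,255,255)); cv2.line(c,((x-x0)*k,10),((x-x0)*k,16),(0,255,255))
    for y in range(y0-y0%10+10,y0+h,10): cv2.putText(c,str(y),(0,(y-y0)*k+3),0,.3,(0,255,255)); cv2.line(c,(20,(y-y0)*k),(26,(y-y0)*k),(0,255,255))
    cv2.imwrite(name,c)
crop(t,230,155,180,95,4,"pics/tc.png")
crop(s,245,130,165,210,3,"pics/sc.png")
c=crop
E
python3 -c "
import cv2;print(cv2.imread('pics/sc.png').shape)"
python3 - <<'E'
import cv2
c=cv2.imread("pics/sc.png");cv2.imwrite("pics/sc.png",c[:600])
E
```

```text
(630, 495, 3)
```

View pics/tc.png

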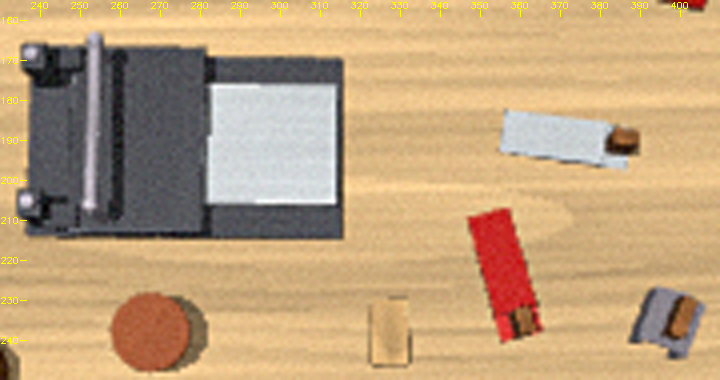

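View pics/sc.png

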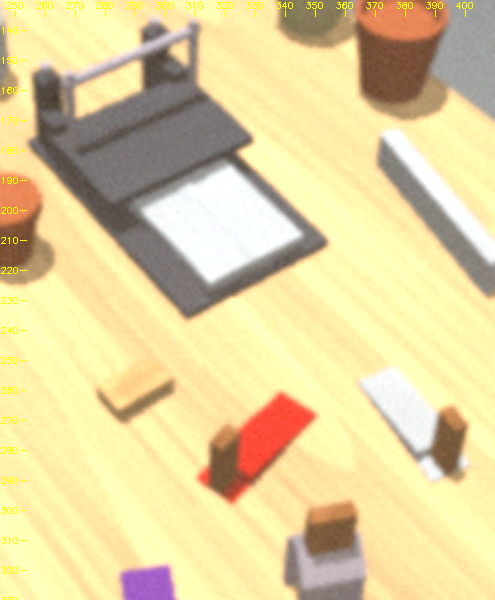

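Both crops are clear. In the top view the ledge face spans (282–314, 176–206), the shim tip edge is near (356,188), and the shim grip and saddle fin tops are at about (386,189) and (401,233). The bar runs (254,163)–(252,207). Next I'll turn these into positions with masks and rays.

```bash
cat >h.py <<'E'
import numpy as np,cv2
from station import arm,snapshot,camera_info
def ray(n,uv):
    c=camera_info(n);R=np.array(c["R"]);o=-R.T@np.array(c["t"])
    d=R.T@np.array([(uv[0]-c["cx"])/c["fx"],(uv[1]-c["cy"])/c["fy"],1]);return o,d
def onz(n,uv,z):
    o,d=ray(n,uv);return o+d*(z-o[2])/d[2]
def proj(n,X):
    c=camera_info(n);p=np.array(c["R"])@X+np.array(c["t"]);return np.array([p[0]/p[2]*c["fx"]+c["cx"],p[1]/p[2]*c["fy"]+c["cy"]])
def tri(a,b):
    A=[];y=[]
    for n,uv in(("top",a),("side",b)):
        o,d=ray(n,uv);d=d/np.linalg.norm(d);P=np.eye(3)-np.outer(d,d);A.append(P);y.append(P@o)
    return np.linalg.lstsq(np.vstack(A),np.hstack(y),rcond=None)[0]
def white(im): 
    h=cv2.cvtColor(im,cv2.COLOR_BGR2HSV);return cv2.inRange(h,(0,0,120),(180,45,255))
def brown(im):
    h=cv2.cvtColor(im,cv2.COLOR_BGR2HSV);return cv2.inRange(h,(3,90,30),(18,255,150))
def quad(m,box):
    x0,y0,x1,y1=box;c=max(cv2.findContours(m[y0:y1,x0:x1],0,1)[0],key=cv2.contourArea)
    r=cv2.minAreaRect(c+np.array([x0,y0]));return cv2.boxPoints(r),cv2.contourArea(c),c.reshape(-1,2)+[x0,y0]
E
python3 - <<'E'
from h import *
np.set_printoptions(precision=4,suppress=True)
t=cv2.imread("pics/top0.png");s=cv2.imread("pics/side0.png")
for n,im,box,z,l in(("top",t,(270,165,325,215),.03,"ledge"),("side",s,(285,175,350,230),.03,"ledge"),("top",t,(345,175,395,205),.008,"shim"),("side",s,(360,245,405,295),.008,"shim")):
    q,a,c=quad(white(im),box)
    p=cv2.approxPolyDP(c.astype(np.int32),2.5,True).reshape(-1,2)
    print(l,n,a);print(np.array([np.r_[u,onz(n,u,z)[:2]] for u in p]))
for n,im,box,l in(("top",t,(378,180,395,200),"grip"),("side",s,(380,260,405,292),"grip"),("top",t,(385,222,410,248),"fin"),("side",s,(340,290,370,320),"fin")):
    q,a,c=quad(brown(im),box);print(l,n,a,c.min(0),c.max(0),q.tolist())
# magnified montage
T=[]
for im,x0,y0 in((t,373,175),(s,378,258),(t,385,220),(s,340,293)):
    c=cv2.convertScaleAbs(cv2.resize(im[y0:y0+28,x0:x0+38],None,fx=10,fy=10,interpolation=cv2.INTER_NEAREST),alpha=1.6)
    for k in range(0,38,5):
        cv2.putText(c,str(x0+k),(k*10,8),0,.3,(0,0,0));cv2.line(c,(k*10,0),(k*10,4),(0,0,0))
        if k<28: cv2.putText(c,str(y0+k),(0,k*10+4),0,.3,(0,0,0))
    T.append(c)
cv2.imwrite("pics/m.png",np.vstack([np.hstack(T[:2]),np.hstack(T[2:])]))
E
```

```text
ledge top 886.0
[[283.     176.       0.6565   0.1123]
 [282.     205.       0.5495   0.1172]
 [313.     205.       0.5472   0.0046]
 [312.     176.       0.6544   0.0061]]
ledge side 1107.5
[[322.     185.       0.6577   0.1127]
 [292.     199.       0.5507   0.1171]
 [315.     224.       0.5456  -0.0001]
 [345.     208.       0.6521  -0.0018]]
shim top 248.5
[[356.     183.       0.629   -0.1565]
 [355.     192.       0.5953  -0.1517]
 [386.     196.       0.5781  -0.2659]
 [380.     193.       0.5897  -0.2441]
 [381.     185.       0.6197  -0.249 ]]
shim side 346.5
[[366.     256.       0.5982  -0.1561]
 [375.     271.       0.5843  -0.2068]
 [387.     279.       0.5921  -0.2438]
 [390.     267.       0.6247  -0.2206]
 [377.     253.       0.6288  -0.166 ]]
grip top 113.0 [378 182] [394 195] [[378.0, 182.0], [394.0, 182.0], [394.0, 195.0], [378.0, 195.0]]
grip side 148.0 [389 266] [400 289] [[388.3908996582031, 288.52789306640625], [390.0254211425781, 265.6446533203125], [400.5431823730469, 266.39593505859375], [398.9086608886719, 289.2791748046875]]
fin top 189.5 [385 222] [409 239] [[385.0, 222.0], [409.0, 222.0], [409.0, 239.0], [385.0, 239.0]]
fin side 209.5 [346 297] [363 314] [[344.67059326171875, 300.517578125], [362.0352783203125, 296.65875244140625], [365.14117431640625, 310.63525390625], [347.7764892578125, 314.49407958984375]]
```

View pics/m.png

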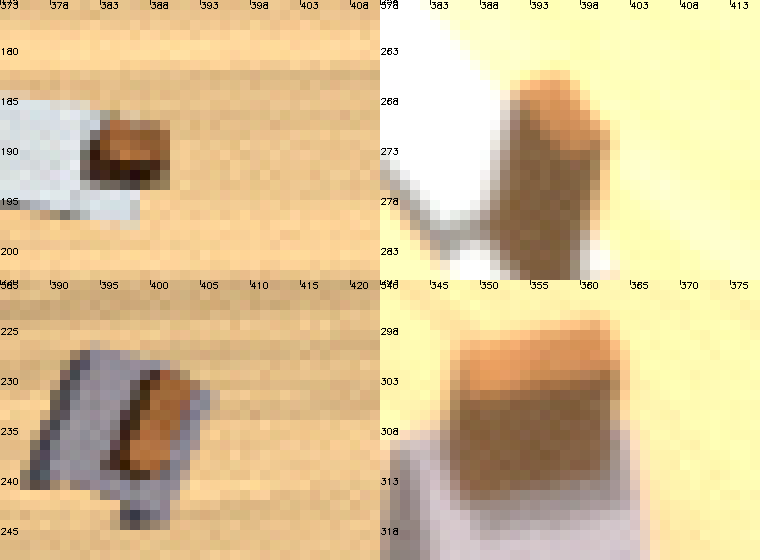

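The montage gives the fin top face centre at top (399.8,233.8) and side (355.2,300.3). The grip top centre is at top (386,188.7) and side (395.6,268.7). I'll triangulate these and fit the ledge rectangle and the yaws at sub-pixel precision.

```bash
python3 - <<'E'
from h import *
np.set_printoptions(precision=4,suppress=True)
t=cv2.imread("pics/top0.png");s=cv2.imread("pics/side0.png")
def wrect(n,im,box,z,mask,show=True):
    x0,y0,x1,y1=box;k=8
    m=mask(cv2.resize(im[y0:y1,x0:x1],None,fx=k,fy=k,interpolation=cv2.INTER_CUBIC))
    c=max(cv2.findContours(m,0,1)[0],key=cv2.contourArea).reshape(-1,2)
    W=np.array([onz(n,(u+.5)/k-.5+[x0,y0],z)[:2] for u in c],np.float32)*1000
    return cv2.minAreaRect(W),cv2.boxPoints(cv2.minAreaRect(W))
for n,im,b in(("top",t,(270,165,325,215)),("side",s,(285,175,350,230))):
    print("ledge",n,*wrect(n,im,b,.03,white))
bright=lambda im: cv2.bitwise_and(cv2.inRange(im[...,2],95,200),cv2.inRange(cv2.cvtColor(im,cv2.COLOR_BGR2HSV),(3,120,0),(18,255,255)))
print("fin top",*wrect("top",t,(394,226,406,242),.122,bright))
print("grip top",*wrect("top",t,(380,183,393,195),.066,bright))
lav=lambda im: cv2.inRange(cv2.cvtColor(im,cv2.COLOR_BGR2HSV),(110,5,30),(160,90,255))
print("saddle roof",*wrect("top",t,(383,222,410,248),.06,lav))
fin=tri((399.8,233.8),(355.2,300.3));grip=tri((386,188.7),(395.6,268.7))
print("fin",fin,"grip",grip)
tip=np.array([(onz("top",(356,182.7),.0025)+onz("top",(355,192.3),.0025))/2,(onz("side",(365.5,256),.0025)+onz("side",(377,252.7),.0025))/2]);print("tip",tip)
a=tri((253.5,163.5),(310,139.5));b=tri((252,207),(268,156.5));print("bar",a,b,np.linalg.norm(a-b))
E
```

```text
ledge top ((601.9183349609375, 60.03928756713867), (116.28425598144531, 110.31268310546875), 88.83496856689453) [[545.5912   3.0306]
 [655.8812   0.7877]
 [658.2454 117.0479]
 [547.9555 119.2908]]
ledge side ((601.1863403320312, 58.89661407470703), (123.26453399658203, 113.22752380371094), 88.28343200683594) [[542.7518  -1.0121]
 [655.9285  -4.4039]
 [659.6209 118.8053]
 [546.4442 122.1971]]
fin top ((430.64794921875, -292.59442138671875), (12.498607635498047, 33.39445877075195), 68.82211303710938) [[ 412.8207 -292.3896]
 [ 443.9598 -304.4538]
 [ 448.4752 -292.7993]
 [ 417.3361 -280.7351]]
grip top ((595.7725219726562, -254.55775451660156), (18.226871490478516, 11.260634422302246), 39.49934005737305) [[ 585.159  -256.01  ]
 [ 592.3216 -264.6991]
 [ 606.386  -253.1055]
 [ 599.2234 -244.4164]]
saddle roof ((430.5650634765625, -290.10064697265625), (50.04679489135742, 56.17723083496094), 65.38272094726562) [[ 394.6058 -301.1492]
 [ 445.6771 -324.5501]
 [ 466.5243 -279.0521]
 [ 415.453  -255.6512]]
fin [ 0.4312 -0.2915  0.1168] grip [ 0.5968 -0.2585  0.0638]
tip [[ 0.6131 -0.1546  0.0025]
 [ 0.6167 -0.1574  0.0025]]
bar [0.6829 0.2079 0.13  ] [0.5332 0.2117 0.1343] 0.14982080441678114
```

The measurements agree with each other. The ledge front middle is about (0.600, 0.000) and the stand heading is 0.024 rad off +y. The predicted bar middle (0.605, 0.210) matches the triangulated (0.608, 0.210, 0.132), and the fin and grip heights come out near 0.122 and 0.066. Next step: grasp the saddle.

```bash
cat >>h.py <<'E'
from scipy.spatial.transform import Rotation as Ro
def down(deg):
    a=np.radians(deg);c,s=np.cos(a),np.sin(a)
    return Ro.from_matrix(np.array([[-s,c,0],[c,s,0],[0,0,-1]]).T).as_quat()
def st(l=""): print(l,"t%.1f"%arm.read_time(),np.round(arm.read_tool_pos(),4),"F",np.round(arm.read_ft_force(),1),"op %.3f"%arm.read_opening(),"ff",np.round(arm.read_finger_force(),1))
E
python3 - <<'E'
from h import *
q=down(69.5)
for p,o in(([.431,-.292,.156],69.5),([.606,.21,.32],88.6),([.606,.21,.21],88.6),([.597,-.259,.096],-8.6),([.597,-.259,.096],171.4),([.6,.01,.126],-1.4),([.6,.01,.126],178.6)):
    j=arm.ik(p,down(o));print(o,None if j is None else np.round(j,2))
arm.movep([.431,-.292,.26],q);st()
arm.line_to([.431,-.292,.156],.12);st()
arm.move_gripper(0,60);st("grip")
arm.line_to([.431,-.292,.20],.1);st("lift")
cv2.imwrite("pics/lift.png",np.hstack([snapshot("side")[200:390,250:450],snapshot("top")[130:320,310:510]]).repeat(2,0).repeat(2,1))
E
```

```text
69.5 [ 0.37  0.64  0.28  1.96 -0.31  0.59  2.07]
88.6 [-0.4   0.59  0.06  1.43 -0.03  1.13  1.21]
88.6 [-0.37  0.69 -0.    1.56  0.    0.89  1.18]
-8.6 [ 0.18  0.88  0.35  1.61 -0.41  0.72  0.57]
171.4 [-0.16  1.16  1.13  1.62 -1.14  1.15 -2.02]
-1.4 [-0.24  0.77  0.3   1.75 -0.34  0.67  0.23]
178.6 [ 0.21  0.79 -0.44  1.74  0.47  0.72  2.64]
 t3.5 [ 0.4316 -0.2913  0.2599] F [ 0.2  0.3 -0.8] op 1.001 ff 0.0
 t4.5 [ 0.4313 -0.2924  0.1566] F [0.2 0.2 0.4] op 1.000 ff 0.0
grip t5.1 [ 0.4312 -0.2922  0.1561] F [ 1.1 -0.7  0. ] op 0.160 ff 62.9
lift t5.7 [ 0.4307 -0.2913  0.1995] F [ 0.5 -0.2 -5.1] op 0.157 ff 62.1
```

View pics/lift.png

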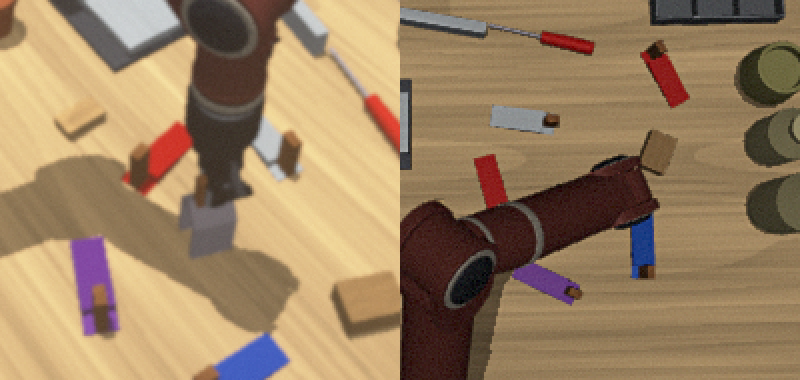

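The saddle is held upright between the fingers at (210,225) in the left half, and the opening of 13.6 mm matches the 14 mm fin. I'll carry it over the bar and lower it while watching the force.

```bash
python3 - <<'E'
from h import *
arm.line_to([.431,-.292,.33],.2)
arm.movep([.606,.2095,.33],down(88.6));st("over")
arm.line_to([.606,.2095,.255],.12);st("z255")
cv2.imwrite("pics/over.png",np.hstack([snapshot("side")[90:240,220:420],snapshot("top")[120:270,170:370]]).repeat(2,0).repeat(2,1))
E
```

```text
over t8.5 [0.6064 0.2067 0.3305] F [ 0.4 -0.1 -4.9] op 0.155 ff 62.1
z255 t9.3 [0.6067 0.2092 0.2559] F [ 0.8 -0.1 -5.7] op 0.157 ff 62.1
```

View pics/over.png

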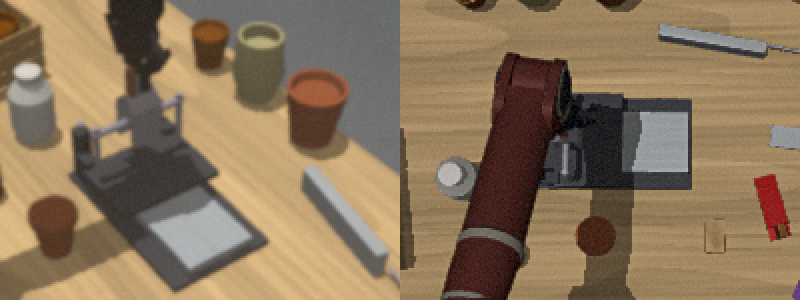

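The saddle straddles the bar near its middle, at (150,120) in the left half. Lowering in small steps.

```bash
python3 - <<'E'
from h import *
arm.line_to([.606,.2095,.228],.06);st()
z=.228
while z>.212:
    z-=.002;arm.line_to([.606,.2095,z],.03);f=arm.read_ft_force();print("%.3f"%z,np.round(f,1))
    if f[2]>-.3: break
arm.pause(.2);st("down")
arm.move_gripper(.35);arm.pause(.2);st("rel")
p=arm.read_tool_pos();arm.line_to([p[0],p[1],.33],.2);st("up")
arm.movep([.597,-.259,.20],down(-8.6));st("over shim")
im=snapshot("side"),snapshot("top")
cv2.imwrite("pics/s1.png",im[0]);cv2.imwrite("pics/t1.png",im[1])
cv2.imwrite("pics/hung.png",np.hstack([im[0][110:310,230:430],im[1][120:320,230:430]]).repeat(2,0).repeat(2,1))
E
```

```text
t10.0 [0.6061 0.2095 0.2277] F [ 0.4 -0.  -5.6] op 0.155 ff 62.1
0.226 [ 0.2 -0.  -6.1]
0.224 [ 0.3 -0.2 -5.9]
0.222 [ 0.7  0.8 -2. ]
0.220 [-1.4  2.2  1.6]
down t11.2 [0.6062 0.2099 0.2205] F [-1.   1.3  1.2] op 0.155 ff 63.1
rel t11.7 [0.6061 0.2093 0.22  ] F [-0.  -0.4 -0.3] op 0.348 ff 0.0
up t12.4 [0.6054 0.2094 0.3289] F [ 0.2  0.7 -0.4] op 0.352 ff 0.0
over shim t14.2 [ 0.5982 -0.2572  0.2001] F [-0.2 -0.3 -0.4] op 0.350 ff 0.0
```

View pics/hung.png

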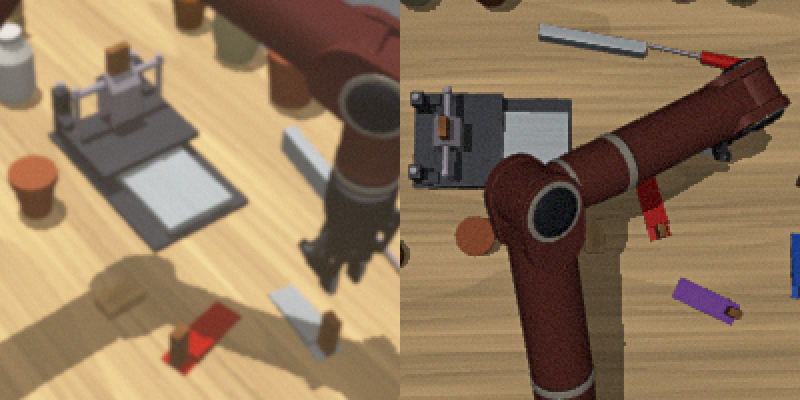

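The saddle hangs on the bar at (118,95) in the left half, resting clear of the uprights, and the shelf is loaded. The silver shim stays untouched at (310,320). Next I'll grasp the shim, carry it to the ledge and set it down there.

```bash
python3 - <<'E'
from h import *
arm.move_gripper(.6)
arm.line_to([.597,-.259,.096],.12);st("at")
arm.move_gripper(0,80);st("grip")
arm.line_to([.597,-.259,.20],.15);st("lift")
arm.movep([.6005,-.005,.20],down(-1.5));st("over")
arm.line_to([.6005,-.005,.132],.12)
im=snapshot("side"),snapshot("top")
cv2.imwrite("pics/s2.png",im[0]);cv2.imwrite("pics/t2.png",im[1])
cv2.imwrite("pics/shim.png",np.hstack([cv2.resize(im[0][130:260,250:380],None,fx=3,fy=3),cv2.resize(im[1][140:270,230:360],None,fx=3,fy=3)]))
st()
E
```

```text
at t15.6 [ 0.5974 -0.2596  0.097 ] F [-0.1 -0.5 -0.3] op 0.605 ff 0.0
grip t16.1 [ 0.5972 -0.2593  0.0968] F [-0.7  0.1  4.1] op 0.150 ff 78.4
lift t16.9 [ 0.5966 -0.2583  0.1988] F [-0.4 -0.9 -2.3] op 0.155 ff 77.8
over t17.9 [ 0.6003 -0.0072  0.2002] F [-0.2  0.2 -1.3] op 0.154 ff 77.8
 t18.7 [ 0.6011 -0.0055  0.1331] F [-0.5 -0.1 -0.9] op 0.152 ff 77.8
```

View pics/shim.png

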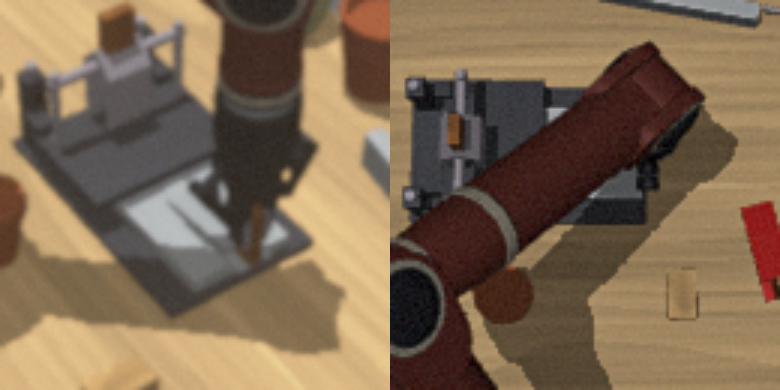

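The shim is in hand over the ledge, with its grip at (255,230) in the left half and the blade pointing at the gap. Now I'll lower to contact, regrip so it lies flat, then slide in.

```bash
python3 - <<'E'
from h import *
P=lambda y,z:[.6008+.0255*y,y,z]
z=.132
while z>.118:
    z-=.001;arm.line_to(P(-.005,z),.03);f=arm.read_ft_force();print("%.3f"%z,np.round(f,1))
    if f[2]>1.5: break
st("contact")
arm.move_gripper(.3);arm.pause(.15);st("open");arm.move_gripper(0,80);st("regrip")
E
```

```text
0.131 [ 0.9  0.2 -1.6]
0.130 [ 0.3 -0.5 -1. ]
0.129 [-0.6  0.9 -2. ]
0.128 [ 0.5  0.5 -1.7]
0.127 [ 0.1  0.  -1.3]
0.126 [-0.7  1.2  1.5]
0.125 [-1.5  0.3  7.8]
contact t20.5 [ 0.6008 -0.0052  0.1264] F [-1.5  0.3  7.8] op 0.150 ff 79.4
open t20.9 [ 0.6006 -0.005   0.1247] F [ 0.5 -0.2 -0.5] op 0.301 ff 0.0
regrip t21.1 [ 0.6007 -0.0051  0.1249] F [ 0.2 -0.2 -1.1] op 0.153 ff 78.0
```

```bash
python3 - <<'E'
from h import *
P=lambda y,z:[.6008+.0255*y,y,z]
y=-.005;base=arm.read_ft_force()[1];n=0
while y<.065:
    y+=.003 if y<.01 else .0015
    arm.line_to(P(y,.125),.03)
    f=np.mean([arm.read_ft_force() for _ in range(3)],0);print("%.4f"%y,np.round(f,1),"%.4f"%arm.read_tool_pos()[1])
    if -f[1]>6 or f[2]>15 or abs(f[0])>10: break
arm.pause(.3);st("end")
E
```

```text
-0.0020 [ 0.6 -1.1  0.8] -0.0017
0.0010 [-0.2  0.  -0.4] 0.0015
0.0040 [ 0.3  1.4 -0.5] 0.0045
0.0070 [-0.4 -0.3 -0.4] 0.0075
0.0100 [-0.2  0.9  0.3] 0.0104
0.0115 [-0.5  0.5 -0.6] 0.0117
0.0130 [-0.2  0.4  0.1] 0.0131
0.0145 [ 0.8 -0.6 -1.7] 0.0147
0.0160 [ 1.1  0.5 -0.7] 0.0162
0.0175 [ 0.8 -0.1 -1.6] 0.0178
0.0190 [-0.1  0.4 -0.2] 0.0192
0.0205 [-0.2  0.3 -0.2] 0.0208
0.0220 [ 0.5 -0.2 -0.5] 0.0222
0.0235 [-0.6  1.  -1.6] 0.0237
0.0250 [ 0.2 -0.3 -1.1] 0.0252
0.0265 [ 0.7  0.6 -0.9] 0.0267
0.0280 [-0.1  0.4 -1.4] 0.0282
0.0295 [-0.4  0.3 -2. ] 0.0297
0.0310 [ 0.  -0.2 -0.7] 0.0312
0.0325 [-0.2 -0.1 -2. ] 0.0327
0.0340 [-0.4  0.  -1.6] 0.0342
0.0355 [-0.6  0.3 -0.8] 0.0357
0.0370 [ 0.4  0.1 -1.4] 0.0372
0.0385 [ 0.5  0.8 -0.2] 0.0387
0.0400 [-0.4 -0.2 -0.8] 0.0402
0.0415 [-0.5  0.4 -1.6] 0.0417
0.0430 [ 0.6  0.7 -1.9] 0.0432
0.0445 [ 0.  -0.6 -0.4] 0.0447
0.0460 [ 0.4 -0.4 -1.4] 0.0462
0.0475 [ 0.2  0.4 -1.3] 0.0477
0.0490 [-0.3  0.2 -1.4] 0.0492
0.0505 [ 0.3  0.5 -1.4] 0.0507
0.0520 [-0.2 -0.4 -0.9] 0.0522
0.0535 [ 0.1  0.8 -2. ] 0.0537
0.0550 [ 1.  -0.6 -1.1] 0.0552
0.0565 [-0.3 -0.3 -0.8] 0.0567
0.0580 [ 0.2 -0.  -1.4] 0.0582
0.0595 [-0.7 -1.3 -1.7] 0.0597
0.0610 [ 0.9 -0.2 -0.9] 0.0611
0.0625 [-0.3 -0.4 -2.6] 0.0624
0.0640 [-0.9 -2.  -1.7] 0.0638
0.0655 [-0.  -1.6 -1.1] 0.0653
end t31.9 [0.6025 0.0652 0.125 ] F [ 0.  -2.2 -1.4] op 0.153 ff 77.9
```

Wedging starts at y≈0.062, where the blade is about 8.6 mm thick at the mouth, which fits the gap range. The hand is still carrying the shim's weight, so I'll press down a touch for flat contact and then push on to about 9–10 N.

```bash
python3 - <<'E'
from h import *
P=lambda y,z:[.6008+.0255*y,y,z]
F=lambda:np.mean([arm.read_ft_force() for _ in range(4)],0)
y=.0655;z=.125
for _ in range(5):
    if F()[2]>.5: break
    z-=.0003;arm.line_to(P(y,z),.03);print("z%.4f"%z,np.round(F(),1))
while y<.095:
    y+=.0015;arm.line_to(P(y,z),.03);arm.pause(.05);f=F();print("%.4f"%y,np.round(f,1),"%.4f"%arm.read_tool_pos()[1])
    if -f[1]>8.8 or abs(f[2])>18 or abs(f[0])>10: break
arm.pause(.4);st("end");print(np.round(F(),1))
im=snapshot("side"),snapshot("top")
cv2.imwrite("pics/end.png",np.hstack([cv2.resize(im[0][130:260,250:380],None,fx=3,fy=3),cv2.resize(im[1][140:270,230:360],None,fx=3,fy=3)]))
E
```

```text
z0.1247 [-0.5 -1.9 -0.2]
z0.1244 [-1.3 -1.7  4.5]
0.0670 [-0.9 -5.6  4.5] 0.0659
0.0685 [-1.3 -6.2  4.8] 0.0672
0.0700 [ 0.3 -5.6  4.8] 0.0684
0.0715 [-0.8 -6.3  3.4] 0.0695
0.0730 [-0.9 -7.1  2.9] 0.0707
0.0745 [-0.4 -7.5  3.4] 0.0718
0.0760 [ 0.5 -8.2  4. ] 0.0730
0.0775 [-0.1 -8.1  3.4] 0.0741
0.0790 [-0.5 -8.3  3.2] 0.0752
0.0805 [-0.4 -9.5  2.7] 0.0762
end t35.8 [0.6034 0.0763 0.1253] F [-0.1 -9.2  2.5] op 0.155 ff 78.5
[-0.1 -9.2  2.5]
```

View pics/end.png

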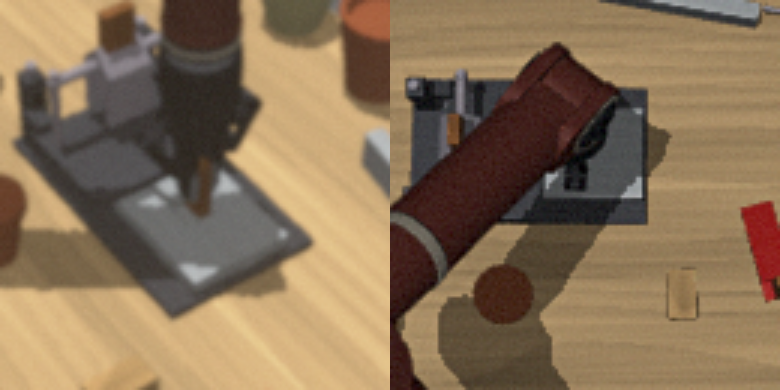

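The shim stands on the ledge at the middle of the shelf front, with its grip at (200,190) in the left half. The saddle is still on the bar and the bystanders have not moved. A steady 9.2 N push is within the snug range, so I'm handing it in.

```bash
python3 -c "
from station import ticket
print(ticket.finish_job())"
```

```text
the job is handed in; nothing more can be done
None
```

I handed the job in: the saddle hangs on the shelf bar, and the gripper still holds the shim in the middle of the gap with a steady push of about 9 N (snug is 6 to 14 N), at about 36 s of the 64 s allowed.

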